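# Close up the bench before sweeping

### The job

The bench is about to be swept, so keep the dust out: with the fingertips push both open upper drawers of the small screw cabinet fully home, and push the half-open lid of the wooden tool box down until it is fully shut, in whatever order you like. Work gently, without slamming anything or opening anything further. This is all pushing: leave the loose things on the bench where they are, and lift none of them.

Things in the scene. Friction and masses are not known exactly. Their poses are not given: they have to be found in the camera images.
- cabinet: Small metal screw cabinet, 143 mm deep x 225 wide x 135 high, fixed to the bench: two upper drawers that move, two lower ones fixed shut. Origin: centre of the underside; x points from the drawer fronts to the back, away from the robot, y to its left, z up. Its top plate ends 58 mm in front of the origin; drawer fronts that are home stand 72 mm in front of it.
- cabinet_drawer_1 (a joint): Upper left drawer (cabinet +y side): 0 m = fully home, grows as it comes out along the cabinet's -x, to 0.085 m at most. It starts 22 to 50 mm out. It runs easily (about 0.3 N of friction) and stops dead at 0.
- left_front (a point): Middle of the upper part of the upper left drawer's front face; moves with the drawer. 72 mm in front of the cabinet's origin when home, 56 mm to its left, 106 mm above the bench. The front is 100 mm wide and spans heights 71 to 126 mm; its face is about flat.
- cabinet_drawer_2 (a joint): Upper right drawer (cabinet -y side): 0 m = fully home, grows as it comes out, otherwise as the left one.
- right_front (a point): The same point on the upper right drawer's front face: 56 mm to the right of the cabinet's middle.
- toolbox: Pine tool box, 170 mm deep x 274 wide x 98 high with the lid shut, fixed to the bench. Origin: centre of the underside. Its x axis points from the front to the hinge side at the back, y along the box to its left, z up.
- lid_hinge (a point): Middle of the lid's hinge line, on the box: 83 mm behind the origin, 86 mm up. The line runs along the box's y axis.
- toolbox_lid (a joint): Angle of the tool box lid: 0 rad = shut and flat, grows as it is opened (front edge up and back), to 1.83 at most. It starts at 0.55 to 1.05. The hinge is stiff: the lid stays at whatever angle it is left, and some 2 to 8 N down near its front edge pushes it further shut.
- lid_edge (a point): Middle of the lid's front edge, on its upper (outer) face; moves with the lid. The lid is a board 10 mm thick and 274 mm wide; the edge is 156 mm from the hinge line, the upper face 10 mm above the hinge line when shut. A 60 mm wide, 12 mm deep lip sticks out further in front at the middle.
- wax_tin: Loose bystander: clear round tin with a red lid, 77 mm across, 39 high. Origin under its centre.
- brown_offcut: Loose bystander: dark wood offcut 50x50x18 mm, lying flat. Origin under its centre.
- spanner: Loose bystander: steel spanner 163x25x9 mm, lying flat. Origin under its centre.
- blue_box: Loose bystander: small grey-blue carton 50x70x31 mm. Origin under its centre.
- screw_jar: Loose bystander: clear jar of screws, 66 mm across, 68 high. Origin under its centre.

How it is judged:
By the outcome, as a careful person would: the job done as asked, in the order asked, and still so for the second after the job is handed in, with the robot touching nothing.
It also fails if it takes over 48 s, if anything falls off the work surface, if the arm or the gripper's body presses on something with over 40 N, if the wrist force passes 120 N, or if a joint passes its speed limit or range.

### The arm

A 6-joint arm with a two-finger parallel gripper is mounted at the origin on a cart in front of the work surface, level with it; the furniture and walls round the work are solid. World frame = base frame: x ahead of the robot, y to its left, z up, the work surface at z = 0. Lengths are in mm, angles in degrees, forces in N, time in s.
With the tool pointing down it reaches from about 350 to 850 mm from the base axis. Payload 8.1 kg.
Tool frame: the origin (TCP) lies at the very end of the fingers, on their centre line; the grasp point (between the pads) lies 19 mm behind it; z points along the fingers, y is the line along which they close (so a half turn about z gives the same grasp; the last joint's range is limited). The gripper opens to 85 mm and grips with 20 to 120 N. Pads are 22 mm wide; open, the fingers measure 114 mm over their backs; the gripper's body (76 mm by 85 mm) begins 54 mm behind the grasp point. The pads swing forward as they close: fully open they stand 13 mm farther back than shut.
Start: joints at [66.841, 7.471, 85.268, -0, 87.261, -4.893], TCP at [188.035, 569.779, 231.292] pointing down, gripper open.
Joint ranges: [-169.43, 169.43], [-51.17, 129.36], [1.28, 143.12], [-76.62, 256.62], [0, 156.53], [-152.29, 152.29]. Speed limits (degrees/s): [136.94, 136.94, 159.86, 180, 180, 180].

### API

Orientations are given as [roll, pitch, yaw] about the fixed x, y, z axes, in that order (R = Rz(yaw) Ry(pitch) Rx(roll)).
In Python, from bench import * gives the robot as it stands.
- The arm moves only by the tool play_rows, never from a script. Its argument "increments" is a list of rows, each a list of 3 entries, a list of its own where there are three numbers: the gripper's target within -1 to 1 (fully open at 1, half-way at 0, shut at -1), then the shift along the tool's x, y, z in mm, then the turn about the tool's z in rad. A call has 1 to 12 rows; each row shifts and turns the commanded pose from where the row before left it, along the tool's axes as they then stand; what a row does not reach is not made up. A row lasts 1/12 s, in which the tool goes at most 41.7 mm and 7.16 degrees, less where a joint would pass 70% of its speed; a pose out of reach is approached as far as the arm can. A call is refused whole if a number of a shift passes 41.7 or a number of a turn 0.125, either way. A call with a gripper value outside its range is refused whole. The fingers move at their own pace and stop on an object; "force" is the grip in N (left out, the last holds). Time passes only in rows, so rows that do not move let the fingers close. It gives the time, the measured TCP pose, the force, the opening and the grip force at its end, in the units of the state.
- sense(): the state, without advancing time (a new reading comes with each control period).
- snapshot(name): name is "scene" or "top" or "wrist"; returns a dict with "color" (400x640x3 uint8, red, green, blue), "intrinsics" (3x3 intrinsics, pixels), "world_from_camera" (4x4, takes a point from camera to world coordinates). Camera axes: x right, y down, z forward; pixel columns grow to the right and rows downward; lengths in mm; the calibration is good to about 2 mm. A picture is of the moment at which its call begins. There is no depth.
- hand_in(): hands the job in; it is judged then, once.
Trained networks look in a picture, given as the dict that the camera call returned (one of the last four; its "shot" number tells which), for a name from the list of things; names that differ only in an ending like _2 or _b are one class to them, and where a whole thing is asked for, a point or a joint stands for the part that bears it (a point fixed in the world has none). Each returns a list of dicts, best first, with "p" (0 to 1); they miss things now and then, are a little off and sometimes report something else, mostly with a low value. They report only what shows in the picture. A call takes as long as a camera call.
- find_in(query, picture): "xyz" ([x, y, z] in mm, in the coordinates of the camera as it stood for that picture, good to about 4 mm: the middle of the surface that is visible of it).
- regions_of(query, picture): "mask" (400x640 bool, what is visible of it).
- pinpoint(query, picture): "xyz" ([x, y, z] in mm, in the coordinates of the camera as it stood for that picture, good to about 4 mm: a listed point, or the origin of a listed thing).
The state is a dict: "time": time; "joint_pos": joint angles; "qd": joint speeds; "joint_efforts": joint torques, N m; "tool_pos": TCP position; "tcp_rot": TCP orientation; "ft_force": force on the tool from outside, world axes, zero at the start; "wrist_torque": the same for the moment, N m; "finger_gap": finger opening in mm; "grip_force": force on a finger pad.
Only numpy, scipy, OpenCV 4.12 (cv2) and the standard library are available. Lean on these libraries where they do the work, as an engineer would, in place of code of your own. Each camera call takes 0.05 s, during which the arm holds its last target. There are 200 camera calls.

## Working session

There is one attempt and no reset: what is moved stays moved. The work goes in short steps, Python scripts to look and compute and a tool call to move; the robot and the scene stay as the last step left them, time stands still between calls to the robot, and variables do not carry over. Pictures are saved under pics/ and viewed, at most 10 in all, crops included, and the job is handed in when it is done.

Besides the shell and the picture viewer there is one more tool, called after ">>>" by a JSON object that holds its "fn" and its "kwargs". play_rows: Moves the arm, as the interface text tells. Its arguments: {"type":"object","properties":{"increments":{"type":"array","items":{"type":"array"}},"force":{"type":"number"}},"required":["increments"]}

```bash
mkdir -p pics; cat > h.py <<'E'
from bench import *
import numpy as np, cv2
def w(pic,p):
    T=np.array(pic["world_from_camera"]); return (T[:3,:3]@np.array(p)+T[:3,3]).round(0)
def save(pic,n): cv2.imwrite(f"pics/{n}.png",pic["color"][:,:,::-1])
E
python3 - <<'E'
from h import *
for c in ("scene","top"):
    p=snapshot(c); save(p,c+"0")
    for q in ("cabinet","left_front","right_front","toolbox","lid_hinge","lid_edge","wax_tin","brown_offcut","spanner","blue_box","screw_jar"):
        print(c,q,[(w(p,d["xyz"]).tolist(),round(d["p"],2)) for d in pinpoint(q,p)[:2]])
s=sense();print(s["tool_pos"],s["tcp_rot"],s["time"],s["finger_gap"])
E
```

```text
scene cabinet [([577.0, 184.0, -8.0], 0.78)]
scene left_front [([451.0, 182.0, 104.0], 0.56)]
scene right_front [([497.0, 79.0, 105.0], 0.84)]
scene toolbox [([427.0, 467.0, -1.0], 0.89)]
scene lid_hinge [([423.0, 547.0, 83.0], 0.73)]
scene lid_edge [([426.0, 448.0, 202.0], 0.85)]
scene wax_tin [([367.0, 252.0, 0.0], 0.59)]
scene brown_offcut [([361.0, 126.0, -3.0], 0.66)]
scene spanner [([272.0, 267.0, 1.0], 0.6)]
scene blue_box [([426.0, -6.0, -3.0], 0.63)]
scene screw_jar [([679.0, 384.0, -4.0], 0.8)]
top cabinet [([575.0, 182.0, 1.0], 0.7)]
top left_front [([448.0, 180.0, 109.0], 0.82)]
top right_front [([495.0, 79.0, 105.0], 0.81), ([362.0, 246.0, -0.0], 0.69)]
top toolbox [([425.0, 467.0, 2.0], 0.83)]
top lid_hinge [([420.0, 552.0, 84.0], 0.66)]
top lid_edge [([426.0, 450.0, 201.0], 0.86), ([675.0, 381.0, -2.0], 0.61)]
top wax_tin [([362.0, 247.0, -1.0], 0.64), ([425.0, -2.0, 2.0], 0.51)]
top brown_offcut [([355.0, 124.0, -3.0], 0.8)]
top spanner [([269.0, 271.0, -5.0], 0.81)]
top blue_box [([424.0, -1.0, 1.0], 0.75)]
top screw_jar [([677.0, 381.0, -3.0], 0.61)]
[188.05967237 569.78221731 231.28149383] [1.79998536e+02 1.31068980e-03 1.61730795e+02] 1.2 85.21059877086128
```

View pics/scene0.png

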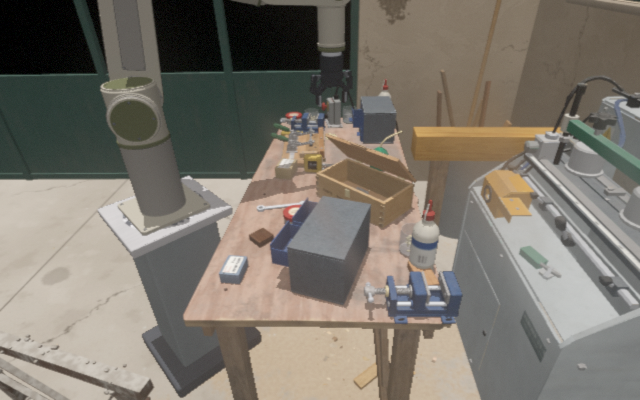

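View pics/top0.png

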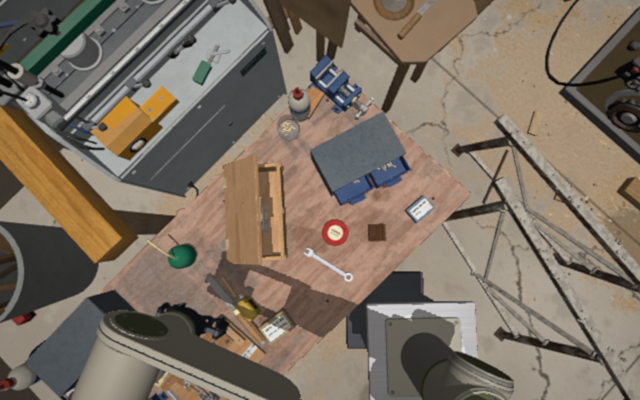

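The scene view shows the cabinet at about (330,250), with both drawers open toward the lower left. The tool box is at (365,185) with its lid half open and hinged at the back. In the top view nothing loose stands against the drawer fronts; the tin (335,232) and offcut (377,231) are a little in front. The cabinet yaw works out at about 27° and the lid at about 0.8 rad. I'll shut the gripper and turn to yaw 180, then move over the lid.

>>> {"fn": "play_rows", "kwargs": {"increments": [[-1,[0,0,0],-0.107],[-1,[0,0,0],-0.106],[-1,[0,0,0],-0.106],[-1,[0,0,0],0],[-1,[0,0,0],0],[-1,[0,0,0],0],[-1,[0,0,0],0],[-1,[0,0,0],0]], "force": 40}}

```text
time: 1.87
tool_pos: [188.0, 569.8, 231.3]
tcp_rot: [-180.0, 0.0, 179.9]
ft_force: [-0.4, 0.0, -0.9]
finger_gap: 0.0
grip_force: 0.0
```

>>> {"fn": "play_rows", "kwargs": {"increments": [[-1,[-10,-4,0],0],[-1,[-20,-8,0],0],[-1,[-22,-9,0],0],[-1,[-22,-9,0],0],[-1,[-22,-9,0],0],[-1,[-22,-9,0],0],[-1,[-22,-9,0],0],[-1,[-22,-9,0],0],[-1,[-22,-9,0],0],[-1,[-22,-9,0],0],[-1,[-20,-8,0],0],[-1,[-10,-5,0],0]]}}

```text
time: 2.87
tool_pos: [426.8, 471.0, 231.2]
tcp_rot: [-180.0, 0.0, 179.9]
ft_force: [0.1, 0.3, -0.1]
finger_gap: -0.2
grip_force: 0.0
```

```bash
python3 - <<'E'
from h import *
for c in ("scene","wrist","top"):
    p=snapshot(c); save(p,c+"1")
    for q in ("lid_hinge","lid_edge","toolbox"):
        print(c,q,[(w(p,d["xyz"]).tolist(),round(d["p"],2)) for d in pinpoint(q,p)[:1]])
s=sense();print(s["tool_pos"],s["tcp_rot"],s["time"],s["finger_gap"],s["ft_force"])
E
```

```text
scene lid_hinge [([426.0, 547.0, 86.0], 0.85)]
scene lid_edge [([427.0, 448.0, 201.0], 0.86)]
scene toolbox [([429.0, 463.0, -1.0], 0.89)]
wrist lid_hinge [([423.0, 551.0, 86.0], 0.7)]
wrist lid_edge [([430.0, 452.0, 204.0], 0.91)]
wrist toolbox []
top lid_hinge []
top lid_edge [([426.0, 452.0, 202.0], 0.66)]
top toolbox [([426.0, 466.0, 3.0], 0.8)]
[423.51121665 473.17769262 231.37050804] [ 1.79997092e+02 -2.52858574e-04 -1.79937214e+02] 3.4667 -0.04019656338264528 [-0.80959692  0.10409202  0.08295857]
```

View pics/wrist1.png

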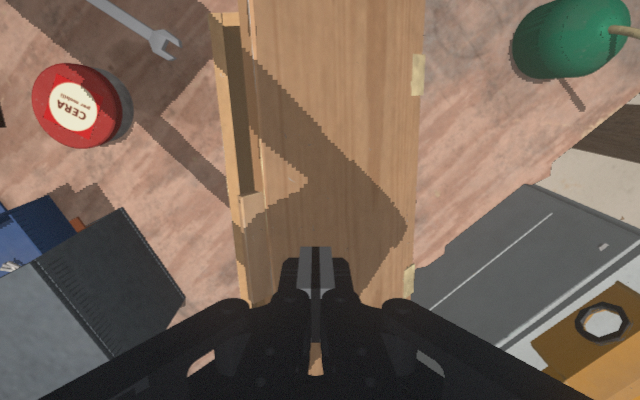

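The wrist view shows the shut fingertips at (317,270), over the lid near its front edge (column ~255), with the hinges at ~415. I'll go down and follow the lid's arc.

>>> {"fn": "play_rows", "kwargs": {"increments": [[-1,[0,0,8],0],[-1,[0,0,10],0],[-1,[0,0,8],0],[-1,[0,0,5],0],[-1,[0,0,4],0],[-1,[0,0,3],0],[-1,[0,-3,3],0],[-1,[0,-3,3],0],[-1,[0,-3,3],0],[-1,[0,-3,3],0],[-1,[0,-3,3],0],[-1,[0,-3,4],0]]}}

```text
time: 4.47
tool_pos: [424.5, 454.8, 174.8]
tcp_rot: [179.9, 0.1, -180.0]
ft_force: [1.0, 1.1, 4.6]
finger_gap: -0.2
grip_force: 1.8
```

>>> {"fn": "play_rows", "kwargs": {"increments": [[-1,[0,-3,4],0],[-1,[0,-3,4],0],[-1,[0,-2,4],0],[-1,[0,-2,4],0],[-1,[0,-2,4],0],[-1,[0,-2,4],0],[-1,[0,-2,4],0],[-1,[0,-2,4],0],[-1,[0,-2,4],0],[-1,[0,-2,4],0],[-1,[0,-1,4],0],[-1,[0,-1,4],0]]}}

```text
time: 5.47
tool_pos: [424.1, 430.5, 125.9]
tcp_rot: [-180.0, 0.0, -180.0]
ft_force: [2.1, -1.2, 4.5]
finger_gap: 0.4
grip_force: 1.8
```

>>> {"fn": "play_rows", "kwargs": {"increments": [[-1,[0,-1,4],0],[-1,[0,-1,4],0],[-1,[0,-1,4],0],[-1,[0,-1,3],0],[-1,[0,0,3],0],[-1,[0,0,2],0],[-1,[0,0,2],0],[-1,[0,0,2],0],[-1,[0,0,1],0],[-1,[0,0,1],0],[-1,[0,0,1],0],[-1,[0,0,0],0]]}}

```text
time: 6.47
tool_pos: [423.8, 426.8, 98.9]
tcp_rot: [-180.0, -0.0, -180.0]
ft_force: [0.1, -0.5, 0.9]
finger_gap: -0.1
grip_force: 0.5
```

>>> {"fn": "play_rows", "kwargs": {"increments": [[-1,[0,0,1],0],[-1,[0,0,1],0],[-1,[0,0,0],0]]}}

```text
time: 6.72
tool_pos: [423.9, 426.8, 97.0]
tcp_rot: [-180.0, -0.0, -180.0]
ft_force: [-0.1, -0.7, 1.3]
finger_gap: 0.1
grip_force: 0.5
```

>>> {"fn": "play_rows", "kwargs": {"increments": [[-1,[0,0,1],0],[-1,[0,0,1],0],[-1,[0,0,0],0]]}}

```text
time: 6.97
tool_pos: [424.0, 427.0, 96.4]
tcp_rot: [180.0, -0.0, -180.0]
ft_force: [-3.9, -5.1, 11.5]
finger_gap: -0.2
grip_force: 5.9
```

>>> {"fn": "play_rows", "kwargs": {"increments": [[-1,[0,0,1],0],[-1,[0,0,0],0],[-1,[0,0,0],0]]}}

```text
time: 7.22
tool_pos: [424.0, 427.0, 96.3]
tcp_rot: [180.0, 0.0, -180.0]
ft_force: [-6.5, -8.2, 18.4]
finger_gap: 0.5
grip_force: 9.1
```

>>> {"fn": "play_rows", "kwargs": {"increments": [[-1,[0,0,-3],0],[-1,[0,0,-8],0],[-1,[0,0,-15],0],[-1,[0,0,-20],0],[-1,[0,0,-20],0],[-1,[0,-10,-18],0],[-1,[0,-20,-10],0],[-1,[1,-25,-6],0],[-1,[1,-28,0],0],[-1,[1,-28,0],0],[-1,[1,-28,0],0],[-1,[1,-28,0],0]]}}

```text
time: 8.22
tool_pos: [418.9, 258.9, 194.4]
tcp_rot: [180.0, 0.0, -180.0]
ft_force: [0.2, -1.0, -0.6]
finger_gap: -0.1
grip_force: 0.0
```

>>> {"fn": "play_rows", "kwargs": {"increments": [[-1,[1,-28,0],0],[-1,[1,-28,0],0],[-1,[0,-24,0],0],[-1,[0,-12,0],0],[-1,[0,-3,0],0],[-1,[0,0,0],-0.118],[-1,[0,0,0],-0.118],[-1,[0,0,0],-0.118],[-1,[0,0,0],-0.117],[-1,[0,0,0],0]]}}

```text
time: 9.05
tool_pos: [417.2, 165.6, 194.4]
tcp_rot: [180.0, 0.0, -152.6]
ft_force: [-0.9, -0.3, 0.7]
finger_gap: -0.2
grip_force: 0.0
```

```bash
python3 - <<'E'
from h import *
for c in ("scene","wrist","top"):
    p=snapshot(c); save(p,c+"2")
    for q in ("lid_hinge","lid_edge","cabinet","left_front","right_front"):
        print(c,q,[(w(p,d["xyz"]).tolist(),round(d["p"],2)) for d in pinpoint(q,p)[:1]])
s=sense();print(s["tool_pos"],s["tcp_rot"],s["time"],s["finger_gap"],s["ft_force"])
E
```

```text
scene lid_hinge [([426.0, 550.0, 85.0], 0.94)]
scene lid_edge [([431.0, 393.0, 91.0], 0.76)]
scene cabinet [([576.0, 187.0, -5.0], 0.95)]
scene left_front [([449.0, 181.0, 105.0], 0.76)]
scene right_front [([496.0, 78.0, 108.0], 0.56)]
wrist lid_hinge []
wrist lid_edge [([432.0, 397.0, 94.0], 0.9)]
wrist cabinet [([574.0, 185.0, -0.0], 0.72)]
wrist left_front [([451.0, 184.0, 107.0], 0.82)]
wrist right_front [([490.0, 80.0, 104.0], 0.64)]
top lid_hinge [([421.0, 551.0, 87.0], 0.93)]
top lid_edge [([429.0, 395.0, 95.0], 0.61)]
top cabinet [([576.0, 179.0, -3.0], 0.92)]
top left_front []
top right_front [([498.0, 78.0, 107.0], 0.66)]
[417.14472336 164.81584136 194.31431691] [-1.79998992e+02  5.40184121e-03 -1.53007704e+02] 9.95 0.019529714777033268 [-0.27750833 -0.20497369  0.61126157]
```

View pics/wrist2.png

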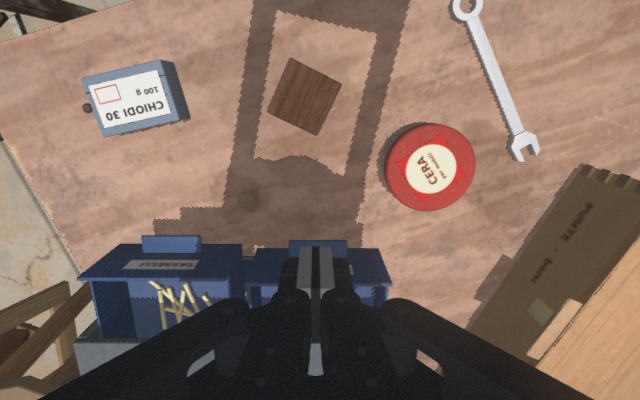

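View pics/scene2.png

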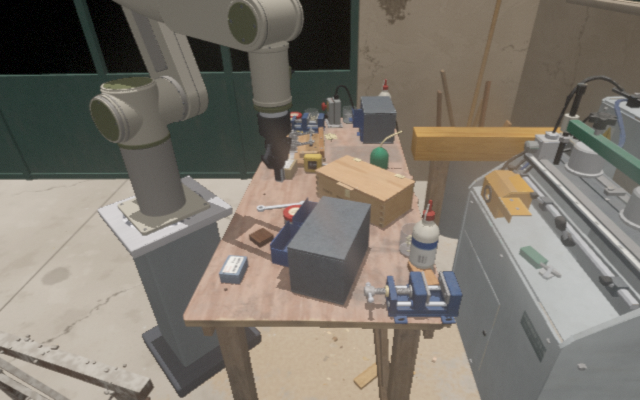

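The scene view shows the lid now flat and shut at (365,180). The wrist view shows the left drawer front centred under the fingers (columns 247–391), parallel to the image rows, with the small pull tab below it. I'll go down in front of it and push.

>>> {"fn": "play_rows", "kwargs": {"increments": [[-1,[0,0,8],0],[-1,[0,0,16],0],[-1,[0,0,20],0],[-1,[0,0,20],0],[-1,[0,0,16],0],[-1,[0,0,8],0],[-1,[0,0,4],0],[-1,[-5,0,0],0],[-1,[-6,0,0],0],[-1,[-5,0,0],0],[-1,[-3,0,0],0],[-1,[-3,0,0],0]]}}

```text
time: 10.95
tool_pos: [437.9, 175.2, 103.2]
tcp_rot: [-180.0, 0.1, -153.0]
ft_force: [-0.5, -0.4, 0.7]
finger_gap: 0.1
grip_force: 0.0
```

>>> {"fn": "play_rows", "kwargs": {"increments": [[-1,[-3,0,0],0],[-1,[-3,0,0],0],[-1,[-3,0,0],0],[-1,[-3,0,0],0],[-1,[-3,0,0],0],[-1,[-3,0,0],0],[-1,[-3,0,0],0],[-1,[-3,0,0],0],[-1,[-3,0,0],0],[-1,[-3,0,0],0],[-1,[-2,0,0],0],[-1,[-2,0,0],0]]}}

```text
time: 11.95
tool_pos: [467.2, 190.3, 102.3]
tcp_rot: [-180.0, -0.0, -153.0]
ft_force: [-0.3, -0.2, 0.1]
finger_gap: -0.1
grip_force: 0.2
```

>>> {"fn": "play_rows", "kwargs": {"increments": [[-1,[-1,0,0],0],[-1,[-1,0,0],0],[-1,[-1,0,0],0],[-1,[-1,0,0],0],[-1,[-1,0,0],0],[-1,[-1,0,0],0],[-1,[-1,0,0],0],[-1,[0,0,0],0]]}}

```text
time: 12.62
tool_pos: [473.4, 193.5, 102.3]
tcp_rot: [180.0, 0.0, -153.0]
ft_force: [-0.9, -0.4, -0.3]
finger_gap: -0.5
grip_force: 0.0
```

>>> {"fn": "play_rows", "kwargs": {"increments": [[-1,[-1,0,0],0],[-1,[-1,0,0],0],[-1,[0,0,0],0]]}}

```text
time: 12.87
tool_pos: [475.2, 194.4, 102.3]
tcp_rot: [180.0, 0.0, -153.0]
ft_force: [-0.7, -0.2, 0.7]
finger_gap: 0.1
grip_force: 0.0
```

>>> {"fn": "play_rows", "kwargs": {"increments": [[-1,[-1,0,0],0],[-1,[-1,0,0],0],[-1,[0,0,0],0]]}}

```text
time: 13.12
tool_pos: [477.0, 195.3, 102.3]
tcp_rot: [-180.0, 0.0, -153.0]
ft_force: [0.3, -0.2, 0.0]
finger_gap: 0.0
grip_force: 0.0
```

>>> {"fn": "play_rows", "kwargs": {"increments": [[-1,[-1,0,0],0],[-1,[0,0,0],0]]}}

```text
time: 13.28
tool_pos: [477.8, 195.8, 102.3]
tcp_rot: [180.0, 0.0, -153.0]
ft_force: [-0.1, 0.3, 0.5]
finger_gap: -0.5
grip_force: 0.0
```

>>> {"fn": "play_rows", "kwargs": {"increments": [[-1,[-1,0,0],0],[-1,[0,0,0],0]]}}

```text
time: 13.45
tool_pos: [478.7, 196.2, 102.3]
tcp_rot: [-180.0, 0.0, -153.0]
ft_force: [-0.1, -0.3, 0.5]
finger_gap: 0.1
grip_force: 0.0
```

>>> {"fn": "play_rows", "kwargs": {"increments": [[-1,[-1,0,0],0],[-1,[-1,0,0],0],[-1,[0,0,0],0]]}}

```text
time: 13.7
tool_pos: [480.5, 197.1, 102.3]
tcp_rot: [-180.0, 0.0, -153.0]
ft_force: [-0.1, -0.4, 0.2]
finger_gap: -0.1
grip_force: 0.0
```

```bash
python3 - <<'E'
from h import *
for c in ("scene","wrist"):
    p=snapshot(c); save(p,c+"3")
    for q in ("left_front","right_front"):
        print(c,q,[(w(p,d["xyz"]).tolist(),round(d["p"],2)) for d in pinpoint(q,p)[:1]])
    if c=="scene": cv2.imwrite("pics/crop3.png",cv2.resize(p["color"][180:300,230:390,::-1],(800,600),interpolation=cv2.INTER_CUBIC))
E
```

```text
scene left_front []
scene right_front [([496.0, 78.0, 108.0], 0.72)]
wrist left_front []
wrist right_front [([494.0, 80.0, 105.0], 0.88)]
```

View pics/wrist3.png

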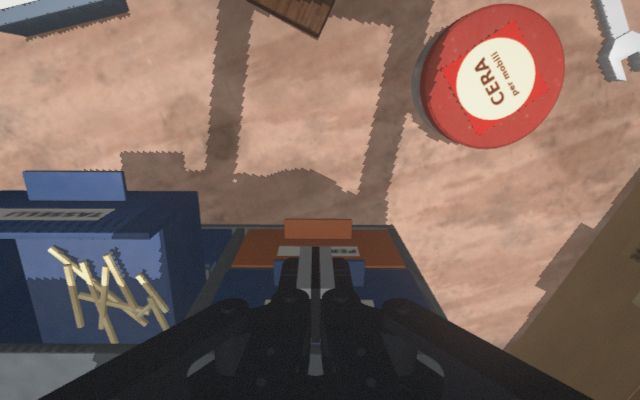

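The wrist view shows the left drawer nearly flush with the cabinet frame (columns 237–430), with the fingers in front of it. The right drawer is still out, at the left of the picture. I'll go on by millimetres until the stop is felt.

>>> {"fn": "play_rows", "kwargs": {"increments": [[-1,[-1,0,0],0],[-1,[0,0,0],0],[-1,[0,0,0],0]]}}

```text
time: 14.25
tool_pos: [481.3, 197.5, 102.3]
tcp_rot: [-180.0, -0.0, -153.0]
ft_force: [-0.5, -0.1, 0.8]
finger_gap: 0.0
grip_force: 0.0
```

>>> {"fn": "play_rows", "kwargs": {"increments": [[-1,[-1,0,0],0],[-1,[0,0,0],0],[-1,[0,0,0],0]]}}

```text
time: 14.5
tool_pos: [482.2, 198.0, 102.3]
tcp_rot: [-180.0, 0.0, -153.0]
ft_force: [0.5, 0.8, 0.1]
finger_gap: 0.1
grip_force: 0.0
```

>>> {"fn": "play_rows", "kwargs": {"increments": [[-1,[-1,0,0],0],[-1,[0,0,0],0],[-1,[0,0,0],0]]}}

```text
time: 14.75
tool_pos: [482.6, 198.2, 102.1]
tcp_rot: [180.0, -0.1, -153.0]
ft_force: [-4.3, -3.3, 2.5]
finger_gap: -0.1
grip_force: 2.6
```

>>> {"fn": "play_rows", "kwargs": {"increments": [[-1,[-1,0,0],0],[-1,[0,0,0],0],[-1,[0,0,0],0]]}}

```text
time: 15.0
tool_pos: [482.7, 198.3, 102.1]
tcp_rot: [180.0, -0.2, -153.0]
ft_force: [-7.7, -4.2, 6.8]
finger_gap: -0.1
grip_force: 5.6
```

Left drawer is home against its stop. I'll back off 75 mm, shift 112 mm to the right, then push the right one.

>>> {"fn": "play_rows", "kwargs": {"increments": [[-1,[3,0,0],0],[-1,[8,0,0],0],[-1,[16,0,0],0],[-1,[20,0,0],0],[-1,[16,0,0],0],[-1,[10,-5,0],0],[-1,[4,-15,0],0],[-1,[0,-22,0],0],[-1,[0,-25,0],0],[-1,[0,-25,0],0],[-1,[0,-15,0],0],[-1,[0,-5,0],0]]}}

```text
time: 16.0
tool_pos: [467.1, 62.3, 102.6]
tcp_rot: [-179.9, 0.1, -153.1]
ft_force: [0.0, 0.2, 0.1]
finger_gap: -0.3
grip_force: 0.0
```

>>> {"fn": "play_rows", "kwargs": {"increments": [[-1,[-5,0,0],0],[-1,[-8,0,0],0],[-1,[-6,0,0],0],[-1,[-3,0,0],0],[-1,[-3,0,0],0],[-1,[-3,0,0],0],[-1,[-3,0,0],0],[-1,[-3,0,0],0],[-1,[-3,0,0],0],[-1,[-3,0,0],0],[-1,[-3,0,0],0],[-1,[-3,0,0],0]]}}

```text
time: 17.0
tool_pos: [507.4, 85.1, 102.3]
tcp_rot: [180.0, -0.0, -153.0]
ft_force: [0.1, -0.1, -0.6]
finger_gap: -0.1
grip_force: 0.2
```

>>> {"fn": "play_rows", "kwargs": {"increments": [[-1,[-3,0,0],0],[-1,[-3,0,0],0],[-1,[-3,0,0],0],[-1,[-3,0,0],0],[-1,[-2,0,0],0],[-1,[-2,0,0],0],[-1,[-2,0,0],0],[-1,[-2,0,0],0],[-1,[-1,0,0],0],[-1,[-1,0,0],0],[-1,[-1,0,0],0],[-1,[-1,0,0],0]]}}

```text
time: 18.0
tool_pos: [528.6, 95.9, 102.3]
tcp_rot: [-180.0, -0.0, -153.0]
ft_force: [-1.4, -0.3, -0.8]
finger_gap: 0.2
grip_force: 0.2
```

>>> {"fn": "play_rows", "kwargs": {"increments": [[-1,[-1,0,0],0],[-1,[-1,0,0],0],[-1,[-1,0,0],0],[-1,[0,0,0],0],[-1,[0,0,0],0]]}}

```text
time: 18.42
tool_pos: [531.3, 97.4, 102.3]
tcp_rot: [180.0, 0.0, -153.0]
ft_force: [0.3, -0.1, -0.1]
finger_gap: -0.1
grip_force: 0.0
```

>>> {"fn": "play_rows", "kwargs": {"increments": [[-1,[-1,0,0],0],[-1,[0,0,0],0],[-1,[0,0,0],0]]}}

```text
time: 18.67
tool_pos: [532.1, 97.7, 102.3]
tcp_rot: [180.0, 0.0, -153.0]
ft_force: [0.9, 0.4, 0.8]
finger_gap: 0.3
grip_force: 0.0
```

>>> {"fn": "play_rows", "kwargs": {"increments": [[-1,[-1,0,0],0],[-1,[0,0,0],0],[-1,[0,0,0],0]]}}

```text
time: 18.92
tool_pos: [532.8, 98.1, 102.2]
tcp_rot: [180.0, -0.0, -153.0]
ft_force: [-1.2, -0.7, 1.2]
finger_gap: 0.1
grip_force: 0.9
```

>>> {"fn": "play_rows", "kwargs": {"increments": [[-1,[-1,0,0],0],[-1,[0,0,0],0],[-1,[0,0,0],0]]}}

```text
time: 19.17
tool_pos: [533.1, 98.2, 102.1]
tcp_rot: [180.0, -0.1, -153.0]
ft_force: [-5.5, -2.8, 3.8]
finger_gap: -0.2
grip_force: 3.7
```

One more millimetre, then back off and up to look.

>>> {"fn": "play_rows", "kwargs": {"increments": [[-1,[-1,0,0],0],[-1,[0,0,0],0],[-1,[0,0,0],0]]}}

```text
time: 19.42
tool_pos: [533.2, 98.3, 102.1]
tcp_rot: [180.0, -0.2, -153.0]
ft_force: [-10.2, -5.2, 7.1]
finger_gap: -0.2
grip_force: 6.5
```

>>> {"fn": "play_rows", "kwargs": {"increments": [[-1,[3,0,0],0],[-1,[8,0,0],0],[-1,[14,0,0],0],[-1,[18,0,0],0],[-1,[18,0,0],0],[-1,[14,0,-6],0],[-1,[6,0,-14],0],[-1,[0,0,-20],0],[-1,[0,0,-20],0],[-1,[0,0,-20],0],[-1,[0,0,-10],0],[-1,[0,0,0],0]]}}

```text
time: 20.42
tool_pos: [464.2, 62.3, 195.2]
tcp_rot: [-179.9, 0.3, -153.0]
ft_force: [0.1, -0.3, -0.8]
finger_gap: 0.1
grip_force: 0.0
```

```bash
python3 - <<'E'
from h import *
for c in ("scene","wrist","top"):
    p=snapshot(c); save(p,c+"4")
    for q in ("lid_edge","left_front","right_front","wax_tin","brown_offcut","spanner","blue_box","screw_jar"):
        print(c,q,[(w(p,d["xyz"]).tolist(),round(d["p"],2)) for d in pinpoint(q,p)[:1]])
s=sense();print(s["tool_pos"],s["time"],s["ft_force"])
E
```

```text
scene lid_edge [([429.0, 393.0, 94.0], 0.64)]
scene left_front []
scene right_front []
scene wax_tin [([368.0, 253.0, -1.0], 0.56)]
scene brown_offcut [([361.0, 122.0, -1.0], 0.89)]
scene spanner [([274.0, 272.0, 1.0], 0.5)]
scene blue_box [([431.0, -8.0, -1.0], 0.87)]
scene screw_jar [([681.0, 382.0, -3.0], 0.62)]
wrist lid_edge []
wrist left_front [([487.0, 207.0, 104.0], 0.84)]
wrist right_front []
wrist wax_tin [([365.0, 254.0, 2.0], 0.8)]
wrist brown_offcut [([364.0, 128.0, -2.0], 0.71)]
wrist spanner [([270.0, 270.0, -2.0], 0.93)]
wrist blue_box [([430.0, -6.0, -3.0], 0.85)]
wrist screw_jar []
top lid_edge [([428.0, 398.0, 91.0], 0.66)]
top left_front [([489.0, 200.0, 107.0], 0.49)]
top right_front []
top wax_tin [([359.0, 246.0, -1.0], 0.6)]
top brown_offcut [([359.0, 125.0, -2.0], 0.8)]
top spanner [([267.0, 271.0, -3.0], 0.67)]
top blue_box []
top screw_jar [([678.0, 379.0, -2.0], 0.93)]
[462.61107082  62.32377653 192.29019175] 21.7667 [-0.5953823   0.07278693  0.31889192]
```

View pics/wrist4.png

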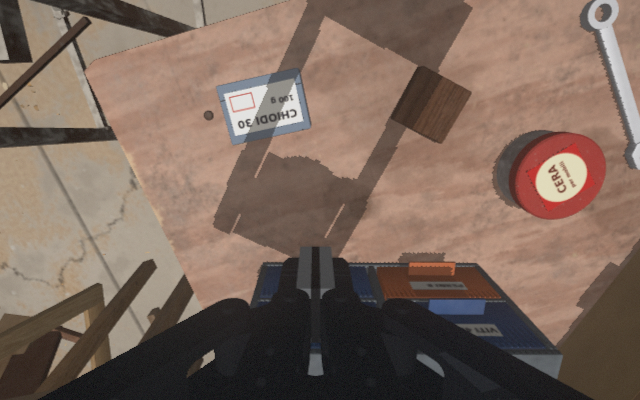

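The wrist view shows the left drawer flush in its frame (columns 375–500). The right one is behind the fingers, but it reached the same stop depth. The loose things haven't moved.

```bash
python3 -c "
from bench import *
print(hand_in())"
```

```text
the job is handed in; nothing more can be done
None
```

The job is handed in: both upper drawers are pushed home to their stops, the tool box lid is pressed fully shut, and the loose things were left where they stood, in about 22 s of the 48 s allowed.

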